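# Snap the red inspection lamp into its bench cradle

### The arm

A 7-joint arm with a two-finger parallel gripper is mounted at the origin on the work surface. World frame = base frame: x ahead of the robot, y to its left, z up, the work surface at z = 0. Lengths are in m, angles in rad, forces in N, time in s.
With the tool pointing down it reaches from about 0.4 to 0.9 m from the base axis. Payload 5.5 kg.
Tool frame: the origin (TCP) lies midway between the tips of the shut fingers; the grasp point (between the pads) lies env.grip_depth behind it (env.grip_depth is the distance from the TCP to the grasp point, in m); z points along the fingers, y is the line along which they close (so a half turn about z gives the same grasp; the last joint's range is limited). The gripper opens to 85 mm and grips with 20 to 120 N. Pads are 22 mm wide; open, the fingers measure 114 mm over their backs; the gripper's body (76 mm by 85 mm) begins 54 mm behind the grasp point. The pads swing forward as they close: fully open they stand 13 mm farther back than shut.
Start: joints at [1.391, 0.501, -0.427, 1.55, 0.221, 1.138, -0.21], TCP at [0.279, -0.587, 0.231] pointing down, gripper open.
Joint ranges: [-2.88, 2.88], [-0.31, 2.03], [-1.54, 1.56], [0.2, 2.42], [-1.41, 4.55], [0.19, 2.02], [-2.57, 2.57]. Speed limits (rad/s): [2.57, 2.57, 3.14, 3.14, 3.14, 3.14, 3.14].

### API

Orientations are given as a unit quaternion [w, x, y, z].
In Python, from plant import env gives the robot as it stands. The module is installed in compiled form; this text tells all that it offers. Calls block until the motion is done:
- env.movep(position, orientation): joint-space move of the TCP to a pose.
- env.move_linear(position, v=0.15, rotation=None): straight line of the TCP; rotation=None keeps the orientation; v is the mean speed in m/s.
- env.goto_joints(angles): joint-space move.
- env.grip(opening, effort=None): finger opening in m; effort is the grip in N (None keeps the last); returns when the fingers have stopped.
- env.pause(seconds).
- env.solve_ik(position, orientation): joint angles nearest the present ones, or None.
- env.get_state(): the state.
- env.read_camera(name): name is "side" or "top" or "wrist"; returns (picture, depth): 384x512x3 uint8, blue, green, red; 384x512 float32, m along the optical axis (not along the pixel's ray), 0 where there is no reading.
- env.camera_params(name): a dict with "fx", "fy", "cx", "cy" (pixels), "R" (3x3) and "t" (3): a world point X has camera coordinates R X + t; the wrist camera has in their place "hand_eye" (4x4, takes a point from camera to tool coordinates, whose origin is the TCP and whose axes are the flange's). Camera axes: x right, y down, z forward; pixel columns grow to the right and rows downward; lengths in m; the calibration is good to about 2 mm. A picture is of the moment at which its call begins: read the wrist's pose just before it. camera_params takes no time and is no camera call.
A pose or a line that the arm cannot do raises env.IKError and nothing moves.
- env.sign_off(): hands the job in; it is judged then, once.
The state is a dict: "clock": time; "q": joint angles; "qvel": joint speeds; "effort": joint torques, N m; "ee_pos": TCP position; "ee_rot": TCP orientation; "force": force on the tool from outside, world axes, zero at the start; "torque": the same for the moment, N m; "grip_width": finger opening in m; "gripper_force": force on a finger pad.
Only numpy, scipy, OpenCV 4.12 (cv2) and the standard library are available. Lean on these libraries where they do the work, as an engineer would, in place of code of your own. Each camera call takes 0.05 s, during which the arm holds its last target. There are 200 camera calls.

### The job

Put the red stick lamp away in the bench cradle: pick it up and snap it down from above into both spring clips, fully home and roughly centred along the cradle (either way round), then let go. Leave the yellow lamp lying where it is.

Things in the scene. Friction and masses are not known exactly. Their poses are not given: they have to be found in the camera images.
- red_lamp_center (a point): Centre of the loose red stick lamp (180 g): red tube of 26 mm diameter, 160 mm long, plus on each end a black rubber guard 38 mm square and 22 mm long (204 mm overall). Lies without rolling, centre 19 mm above the bench. Graspable across the middle of the tube from above. x along the tube, z up as it lies; white light strip on top, barely proud, only for show.
- clip_seat (a point): Where the tube's centre rests when home in the fixed cradle, 50 mm above the bench: x along the tube, z up. Two steel C-clips, 14 mm wide, 45 mm either side along x, open upward: mouth 40 mm wide at 19 mm above this point, sprung throat 21 mm wide at 8 mm above. About 10-20 N down snaps both. Between the clips 70 mm is free for fingers; blue plate 150 x 74 mm, its top 40 mm below this point.
- yellow_lamp_center (a point): Centre of the yellow stick lamp, the same shape, size and axes as the red one but with a yellow tube; not to be used. Which of the two lies in which place varies.
Mind the look-alikes: they are no part of the job. Several things look just like the part that bears red_lamp_center: the one meant starts nearest to the robot's base.

How it is judged:
By the outcome, as a careful person would: the job done as asked, in the order asked, and still so for the second after the job is handed in, with the robot touching nothing.
It also fails if it takes over 35 s, if anything falls off the work surface, if the arm or the gripper's body presses on something with over 40 N, if the wrist force passes 120 N, or if a joint passes its speed limit or range.

## Working session

There is one attempt and no reset: what is moved stays moved. The work goes in short steps, each a Python script; the robot and the scene stay as the last script left them, time stands still between calls to the robot, and variables do not carry over. Pictures are saved under pics/ and viewed, at most 10 in all, crops included, and the job is handed in when it is done.

```bash
mkdir -p pics
python3 - <<'E'
from plant import env
import cv2,numpy as np
for n in("top","side"):
    im,d=env.read_camera(n);cv2.imwrite(f"pics/{n}0.png",im);np.save(f"{n}d.npy",d)
    p=env.camera_params(n);print(n,{k:np.round(v,4).tolist() for k,v in p.items()})
s=env.get_state();print(s,env.grip_depth)
E
```

```text
top {'fx': 460.0077, 'fy': 460.0077, 'cx': 253.6382, 'cy': 190.4295, 'R': [[0.0943, -0.9955, 0.0016], [-0.9722, -0.0924, -0.2153], [0.2145, 0.0187, -0.9766]], 't': [0.0459, 0.6375, 1.1971]}
side {'fx': 409.8176, 'fy': 409.8176, 'cx': 248.0467, 'cy': 195.0694, 'R': [[0.8186, -0.5742, -0.0154], [-0.3273, -0.4442, -0.834], [0.472, 0.6878, -0.5515]], 't': [-0.4309, 0.2943, 0.5499]}
{'clock': 0.1, 'q': array([ 1.39121823,  0.50176071, -0.42677922,  1.55134258,  0.22077286,
        1.13827742, -0.21027529]), 'qvel': array([ 0.00012855, -0.00279793, -0.00029557, -0.0029492 , -0.00048549,
       -0.00195619, -0.00046203]), 'effort': array([-1.17159990e-02, -5.70813417e+01, -5.83869204e+00, -2.81746459e+01,
        1.04963736e-02,  5.64144299e-03, -1.28607508e-05]), 'ee_pos': array([ 0.27818676, -0.5867785 ,  0.23035759]), 'ee_rot': array([-8.58901805e-04,  9.75589024e-01,  2.19602584e-01, -1.52895832e-04]), 'force': array([ 0.239988  , -0.38861981, -0.127478  ]), 'torque': array([-0.02195254,  0.02562859, -0.04140203]), 'gripper_force': 0.0, 'grip_width': 0.0854051257010213} 0.0187
```

View pics/top0.png

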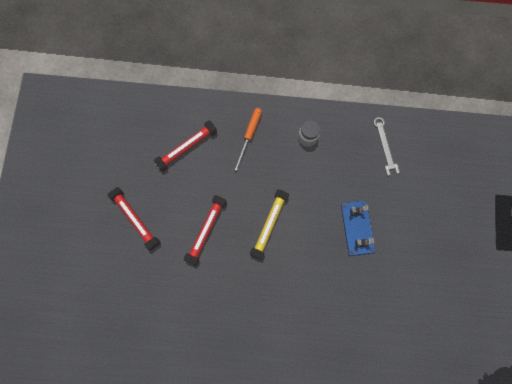

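View pics/side0.png

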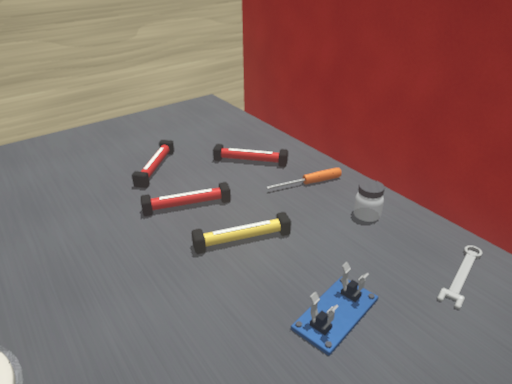

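The top view shows red lamps at (186,146), (133,218) and (206,230), a yellow lamp at (270,224), an orange screwdriver at (253,125) and the cradle at (358,228). The base projects to about (271,435), so the lamp at (206,230) is nearest and is my choice. The side view agrees, with that lamp at (186,199), yellow at (242,233) and the cradle at (337,312).

```bash
cat > h.py <<'E'
from plant import env
import cv2,numpy as np
def campose(n):
    p=env.camera_params(n)
    if 'R' in p: R=np.array(p['R']);t=np.array(p['t']);return p,R.T,-R.T@t
    s=env.get_state();w,x,y,z=s['ee_rot']
    from scipy.spatial.transform import Rotation as Ro
    Rt=Ro.from_quat([x,y,z,w]).as_matrix();H=np.array(p['hand_eye'])
    return p,Rt@H[:3,:3],Rt@H[:3,3]+s['ee_pos']
def plane(pose,uv,z):
    p,R,c=pose;uv=np.atleast_2d(uv).astype(float)
    r=np.c_[(uv[:,0]-p['cx'])/p['fx'],(uv[:,1]-p['cy'])/p['fy'],np.ones(len(uv))]@R.T
    return c+r*((z-c[2])/r[:,2])[:,None]
def cloud(pose,d):
    p,R,c=pose;v,u=np.mgrid[:d.shape[0],:d.shape[1]]
    r=np.stack([(u-p['cx'])/p['fx'],(v-p['cy'])/p['fy'],np.ones(d.shape)],-1)*d[...,None]
    return r@R.T+c
def mask(im,col):
    h,s,v=cv2.split(cv2.cvtColor(im,cv2.COLOR_BGR2HSV))
    m={'red':((h<6)|(h>172))&(s>150)&(v>70),'yel':(h>18)&(h<35)&(s>130)&(v>80),'blue':(h>100)&(h<130)&(s>130)&(v>50)}[col]
    return cv2.morphologyEx(m.astype(np.uint8),cv2.MORPH_CLOSE,np.ones((7,7)))
def blobs(m,amin):
    n,l,st,c=cv2.connectedComponentsWithStats(m)
    return [(l==i) for i in range(1,n) if st[i,4]>amin]
def rect(P):
    (c,(a,b),ang)=cv2.minAreaRect((P[:,:2]*1000).astype(np.float32))
    if a<b:a,b,ang=b,a,ang+90
    return np.round([c[0],c[1],a,b,(ang+90)%180-90],1)
E
python3 - <<'E'
from h import *
for n in("top","side"):
    im=cv2.imread(f"pics/{n}0.png");d=np.load(f"{n}d.npy");ps=campose(n);C=cloud(ps,d)
    for col,z in(('red',.019),('yel',.019),('blue',.01)):
        for b in blobs(mask(im,col),150):
            v,u=np.nonzero(b);
            if n=='side' and col=='red' and b.sum()>5000: continue
            r=rect(plane(ps,np.c_[u,v],z));q=C[b]
            print(n,col,int(u.mean()),int(v.mean()),r,'dist',round(np.hypot(*r[:2])),'depthctr',np.round(np.median(q,0)*1000),np.percentile(q[:,2]*1000,[5,95]).round())
            if col=='blue':
                M=cv2.dilate(b.astype(np.uint8),np.ones((25,25)))>0
                Q=C[M&(d>0)];Q=Q[(Q[:,2]>.03)&(Q[:,2]<.09)]*1000
                _,l,cc=cv2.kmeans(Q[:,:2].astype(np.float32),2,None,(3,50,.01),5,0);print('clips',cc.round(),np.bincount(l[:,0]),Q[:,2].max())
E
```

```text
top red 185 146 [757.9 318.1 159.4  24.  -47.4] dist 822 depthctr [748. 313.  29.] [24. 35.]
top red 132 217 [531.4 440.3 159.8  24.   43.9] dist 690 depthctr [529. 436.  31.] [25. 36.]
top red 204 229 [516.7 231.7 159.4  24.  -19.2] dist 566 depthctr [513. 231.  31.] [24. 36.]
top yel 269 223 [550.9  53.8 160.8  24.9 -17.8] dist 554 depthctr [547.  55.  30.] [23. 36.]
top blue 356 228 [ 564.7 -196.5  148.    72.3   11.9] dist 598 depthctr [ 563. -193.   10.] [ 6. 15.]
clips [[ 521. -207.]
 [ 608. -189.]] [88 87] 75.78872077363674
side red 157 158 [542.8 452.3 168.   28.3  44.6] dist 707 depthctr [539. 432.  27.] [21. 31.]
side red 250 154 [755.  323.4 163.6  40.8 -47.9] dist 821 depthctr [753. 304.  25.] [19. 31.]
side red 182 198 [517.1 233.  161.1  37.8 -18.8] dist 567 depthctr [499. 225.  26.] [20. 31.]
side blue 335 316 [ 562.3 -200.1  147.9   71.8   12.5] dist 597 depthctr [ 559. -211.    9.] [ 7. 11.]
clips [[ 607. -190.]
 [ 519. -207.]] [260 362] 70.67141639610192
```

```bash
cat >> h.py <<'E'
from scipy.spatial.transform import Rotation as Ro
def quat(deg):
    q=(Ro.from_euler('z',deg,degrees=True)*Ro.from_euler('x',180,degrees=True)).as_quat();return np.r_[q[3],q[:3]]
E
python3 - <<'E'
from h import *
print(env.camera_params('wrist'))
for n,xy,a in(('wc',(.51,-.207),12),('wl',(.462,.244),-19.2)):
    env.movep([*xy,.26],quat(a));env.pause(.2)
    ps=campose('wrist');im,d=env.read_camera('wrist');C=cloud(ps,d)
    cv2.imwrite(f'pics/{n}.png',im);np.savez(n,C=C,d=d)
    s=env.get_state();print(s['clock'],s['ee_pos'],s['q'].round(2))
    for col,z in(('red',.019),('yel',.019),('blue',.01)):
        for b in blobs(mask(im,col),400):
            v,u=np.nonzero(b);print(n,col,int(u.mean()),int(v.mean()),rect(plane(ps,np.c_[u,v],z)),np.percentile(C[b][:,2]*1000,[5,95]).round())
a=cv2.imread('pics/wc.png');b=cv2.imread('pics/wl.png');cv2.imwrite('pics/w2.png',cv2.resize(np.hstack([a,b]),(800,300)))
E
```

```text
{'fx': 278.14723959486315, 'fy': 278.14723959486315, 'cx': 254.1860509544844, 'cy': 189.90140293857382, 'hand_eye': array([[ 6.55227552e-05, -9.64707444e-01, -2.63324027e-01,
         6.74716659e-02],
       [ 9.99999981e-01,  1.10866693e-04, -1.57339116e-04,
        -4.28035371e-04],
       [ 1.80980080e-04, -2.63324012e-01,  9.64707433e-01,
        -1.42858073e-01],
       [ 0.00000000e+00,  0.00000000e+00,  0.00000000e+00,
         1.00000000e+00]])}
1.9833 [ 0.50973986 -0.20785327  0.25982437] [ 0.85  0.32 -0.63  1.77  0.21  1.12 -1.21]
wc yel 66 91 [545.7  56.5 167.5  32.1 -18.1] [16. 33.]
wc blue 254 117 [ 565.4 -196.7  149.1   73.6   12.1] [ 9. 12.]
3.8917 [0.4624684  0.24311676 0.25993081] [-0.36  0.22 -0.21  1.84  0.05  1.08 -2.49]
wl red 90 8 [711.3 367.2  30.6  27.5  45.2] [19. 35.]
wl red 249 119 [514.8 232.2 167.1  28.4 -19.2] [23. 33.]
wl red 102 160 [532.6 441.5 167.1  29.7  44.4] [19. 33.]
wl yel 370 62 [537.   58.2 136.8  28.6 -17.8] [17. 32.]
```

View pics/w2.png

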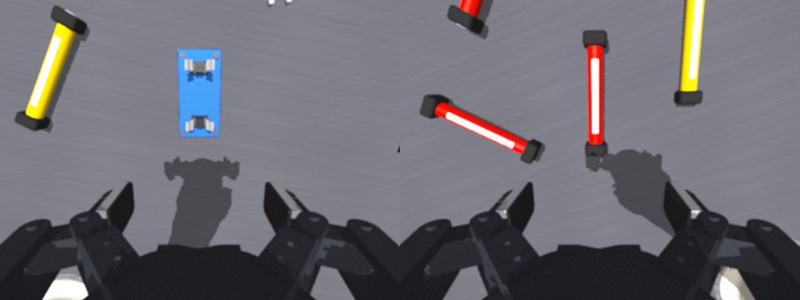

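The left half of the picture is the cradle, at about (200,95) with clips at (200,67) and (200,122). The right half is the chosen red lamp, at (595,95). It is red with two guards and a free middle. All views agree within 2 mm. Next is the grasp.

Run:
```python
from h import *
z=np.load('wc.npz');C=z['C'];Q=C[(z['d']>0)];Q=Q[(np.hypot(Q[:,0]-.565,Q[:,1]+.197)<.08)&(Q[:,2]>.03)&(Q[:,2]<.09)]
u=np.array([np.cos(np.radians(12.1)),np.sin(np.radians(12.1))]);r=(Q[:,:2]-[.565,-.197]);a=r@u*1000;b=r@[-u[1],u[0]]*1000
for s in(-1,1):
    k=a*s>0;print('clip along',np.percentile(a[k],[3,97]).round(),'across',np.percentile(b[k],[3,97]).round(),'z',Q[k,2].max().round(4))
x,y=.516,.232
A=160.8
env.movep([x,y,.12],quat(A));env.move_linear([x,y,.004],v=.12)
s=env.get_state();print(s['q'].round(2),s['force'].round(1),s['ee_pos'])
env.grip(.02,80);s=env.get_state();print(s['grip_width'],s['gripper_force'],s['force'])
env.move_linear([x,y,.15],v=.15)
env.pause(.1);s=env.get_state();print(s['clock'],s['grip_width'],s['gripper_force'],s['force'].round(1),s['torque'].round(2),s['ee_pos'],s['q'].round(2))
ps=campose('wrist');im,d=env.read_camera('wrist');cv2.imwrite('pics/g.png',im);np.savez('g',C=cloud(ps,d))
```

```text
clip along [-52. -37.] across [-20.  20.] z 0.0714
clip along [39. 53.] across [-20.  20.] z 0.0718
[-0.05  0.71 -0.55  1.89  0.56  0.69  0.31] [0.6 0.1 0. ] [0.51659582 0.23243488 0.0047246 ]
0.023956619666993022 78.19565534591675 [-1.28178416 -0.27289244  5.74131688]
9.2833 0.02331132702970426 78.45638751983643 [ 0.   0.2 -2. ] [ 0.   -0.01  0.01] [0.51521157 0.23163219 0.14881227] [ 0.06  0.51 -0.69  1.83  0.39  0.94  0.44]
```

View pics/g.png

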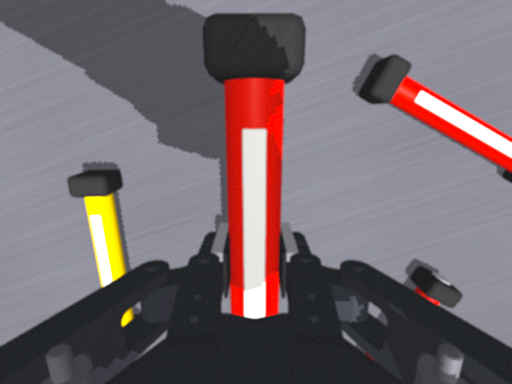

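The lamp is held straight: the tube lies along the tool axis at column 255 and the far guard is level at (254,47). I'll measure the in-hand offset, then move over the cradle.

Run:
```python
from h import *
im=cv2.imread('pics/g.png');C=np.load('g.npz')['C'];s=env.get_state()
b=max([x for x in blobs(mask(im,'red'),800) if x[:,255].sum()>50],key=lambda x:x.sum())
u=np.array([np.cos(np.radians(160.8)),np.sin(np.radians(160.8))])
P=C[b];P=P[P[:,2]>.1];a=(P[:,:2]-s['ee_pos'][:2])@u
print('along end',np.percentile(a,[1,99.5]))
for lo in(.02,.04,.06):
    k=(a>lo)&(a<lo+.02);print(lo,'ztop-tcp',np.percentile(P[k,2],95)-s['ee_pos'][2])
x,y=.5656,-.1968
env.movep([x,y,.16],quat(192.1));env.move_linear([x,y,.075],v=.15);env.pause(.1)
s=env.get_state();print(s['clock'],s['ee_pos'],s['ee_rot'],s['q'].round(2),s['force'].round(1))
im,d=env.read_camera('side');cv2.imwrite('pics/s1.png',cv2.resize(im[200:384,220:460],None,fx=3,fy=3))
```

```text
along end [-0.02897887  0.08021931]
0.02 ztop-tcp 0.026418333735266725
0.04 ztop-tcp 0.026524979613212013
0.06 ztop-tcp 0.02816980793245699
11.7417 [ 0.56683144 -0.19679879  0.07636839] [ 1.12522816e-03 -1.05547106e-01  9.94413556e-01 -4.70024336e-04] [ 0.78  0.67 -0.66  1.79  0.52  0.87  1.66] [ 0.1  0.8 -1.7]
```

View pics/s1.png

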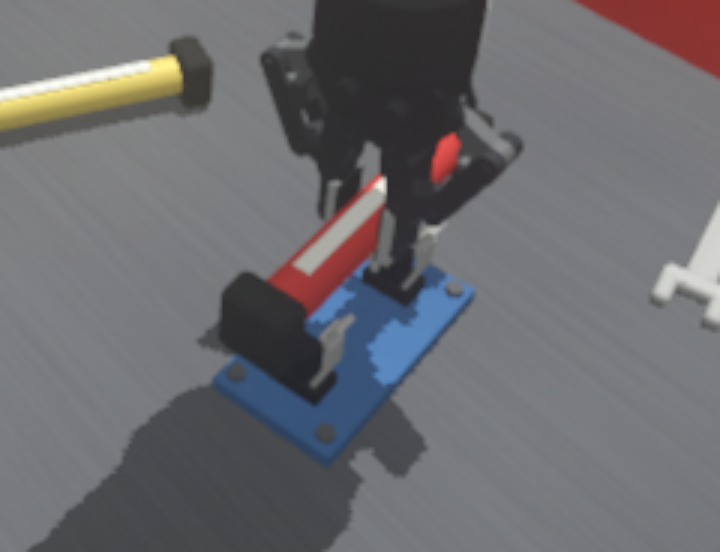

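The crop shows the lamp lined up above both clips, with the near guard at (270,320) just outside the near clip. I'll press down in steps while watching the force.

Run:
```python
from h import *
x,y=.5652,-.1968
env.move_linear([x,y,.055],v=.08)
for z in np.arange(.052,.0305,-.003):
    env.move_linear([x,y,z],v=.04);s=env.get_state();f=s['force']
    print(round(z,3),s['ee_pos'].round(4),f.round(1),s['torque'].round(2),round(s['clock'],2),round(s['grip_width'],4))
    if s['ee_pos'][2]<.045 and -f[2]>60 or abs(f[2])>60: break
env.pause(.2);s=env.get_state();print(s['ee_pos'],s['force'],s['clock'])
im,d=env.read_camera('side');cv2.imwrite('pics/s2.png',cv2.resize(im[200:384,220:460],None,fx=3,fy=3))
```

```text
0.052 [ 0.5656 -0.1972  0.0521] [ 0.7 -2.  -1. ] [-0.25 -0.18 -0.03] 12.44 0.0235
0.049 [ 0.5662 -0.1972  0.0498] [ 1.8 -1.5  3.6] [-0.38 -0.25 -0.06] 12.69 0.0236
0.046 [ 0.5669 -0.1972  0.0474] [ 1.7 -0.9  6.7] [-0.28 -0.19 -0.  ] 12.94 0.024
0.043 [ 0.5674 -0.1971  0.0447] [ 2.1 -0.6  7.9] [-0.26 -0.21 -0.08] 13.19 0.0233
0.04 [ 0.5676 -0.1969  0.0415] [ 3.1 -1.3  5.6] [-0.25 -0.5  -0.12] 13.44 0.0239
0.037 [ 0.5662 -0.1971  0.0372] [ 3.9 -1.6 -1.6] [-0.42 -0.88 -0.03] 13.69 0.0233
0.034 [ 0.5659 -0.1972  0.0355] [-0.5 -1.  11.3] [-0.33  0.16 -0.03] 13.94 0.0236
0.031 [ 0.5659 -0.1972  0.0352] [-9.4  0.  34.9] [ 0.06  1.96 -0.03] 14.19 0.0236
[ 0.56591945 -0.19722182  0.03520162] [-9.0768653   0.13076545 35.24391368] 14.3917
```

View pics/s2.png

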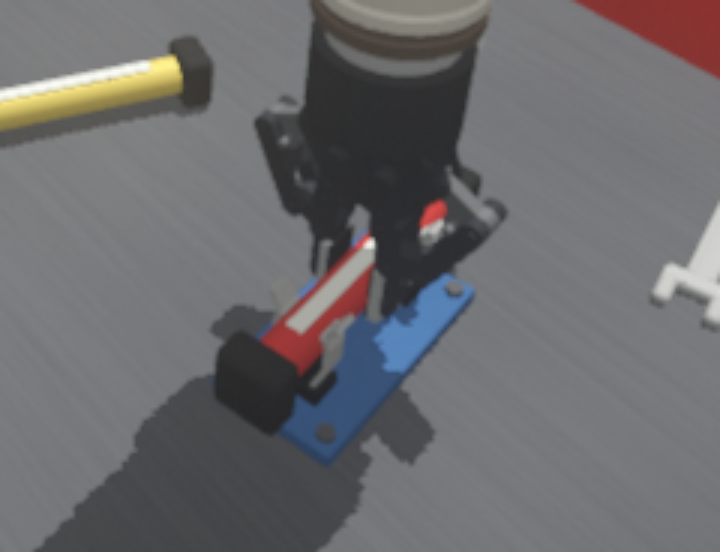

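The picture shows the tube between the prongs of the near clip (310,350). The arm stopped hard at the expected home height. I'll ease off, release, retreat and check.

Run:
```python
from h import *
x,y=.5656,-.197
env.move_linear([x,y,.0352],v=.03);env.pause(.1);print(env.get_state()['force'].round(1))
env.grip(.06);env.pause(.1);env.move_linear([x,y,.20],v=.12)
u=np.array([np.cos(np.radians(12.1)),np.sin(np.radians(12.1))])
env.move_linear([*(np.array([x,y])+.05*u),.24],v=.15);env.pause(.3)
s=env.get_state();print(s['clock'],s['ee_pos'],s['force'].round(1),s['grip_width'])
ps=campose('wrist');im,d=env.read_camera('wrist');C=cloud(ps,d)
cv2.imwrite('pics/f.png',im)
for b in blobs(mask(im,'red'),800):
    P=C[b];r=rect(plane(ps,np.argwhere(b)[:,::-1],.05));print(r)
    a=(P[:,:2]-[.5655,-.197])@u
    for lo in(-.07,-.02,.05):
        k=(a>lo)&(a<lo+.03)
        if k.sum(): print(lo,'ztop',np.percentile(P[k,2],95).round(4))
im,d=env.read_camera('side')
cv2.imwrite('pics/s3.png',cv2.resize(im[200:384,220:460],None,fx=2,fy=2))
im,d=env.read_camera('top');ps=campose('top')
for c,z in(('red',.05),('yel',.019)):
    for b in blobs(mask(im,c),100): print(c,rect(plane(ps,np.argwhere(b)[:,::-1],z)))
```

```text
[-1.7 -1.3 10.6]
17.775 [ 0.61370608 -0.18695984  0.23947943] [ 0.2 -0.3 -0.6] 0.059932463719421174
[ 565.7 -196.7  166.2   27.4   12.1]
-0.07 ztop 0.0633
-0.02 ztop 0.0623
0.05 ztop 0.0642
red [748.1 311.9 155.   23.3 -46.9]
red [527.5 431.9 156.5  23.4  43.9]
red [ 566.2 -196.4  157.7   23.8   11.9]
yel [551.4  53.6 160.5  24.6 -18. ]
```

View pics/f.png

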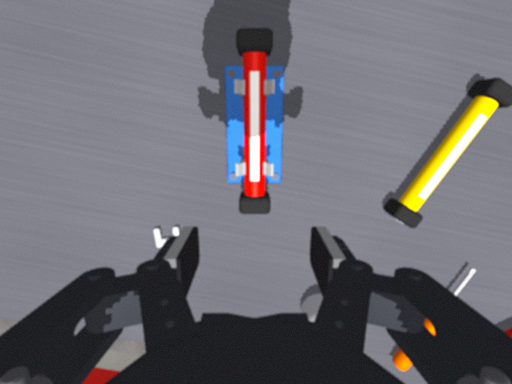

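View pics/s3.png

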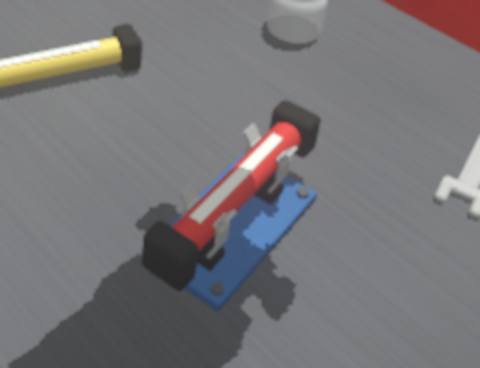

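The pictures show the lamp level and centred in both clips (wrist (255,120), side crop (235,190)). Its top is at 63 mm, as expected when home, and the yellow lamp has not moved. Handing in.

```bash
python3 -c "
from plant import env
print(env.sign_off())"
```

```text
the job is handed in; nothing more can be done
None
```

The red lamp nearest the base is snapped fully home in both clips, about 1 mm off centre along the cradle; the arm has let go and is clear, the yellow lamp is untouched, and I handed the job in at about 18 s on the clock.

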